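Turn the rest carousel and take the round-headed rest

TASK

On the welding table, turn the carousel of workpiece rests (it has a bar handle in the middle) until the tall rest with the large flat round head stands at the opening in the wire guard. Then lift it out of its pocket there and set it down gently, upright and about in the middle of the empty square tray, and let go.

Things in the scene. Friction and masses are not known exactly. Their poses are not given: they have to be found in the camera images.
- rest (a point): Wanted rest, plain steel, 88 mm tall, 0.3-0.5 kg: foot 46 mm across, 10 high; stem 22 across; flat round head 44 across, the top 26 mm. Other rests: square block, V block, cone, or small round head on a short stem. Point: on its axis, half-way up (44 mm above its underside); z along the axis. Loose in a pocket 52 mm wide, 10 deep, 110 mm from the carousel's axis; underside 28 mm above the table.
- stand: Fixed stand of the carousel. Origin on the vertical turning axis at table height; -x points out through the middle of the opening in the wire guard, robot's side; a rest is at the opening when on this -x line, 110 mm out. Guard: a 6 mm bar ring of radius 122 mm over the pockets, top 133 mm above the table, open within 42 degrees of -x; posts at radius 160. Six pockets, 60 degrees apart.
- handle (a point): Black bar handle in the middle of the turning plate: 64 mm long, 14 thick, 30 high. Point: the bar's centre, on the turning axis, 165 mm above the table; x along the bar, y across it, z up. Plate and all rests turn with it, angle for angle, either way, against light friction (0.06 Nm), and stay where left. The wanted rest starts 40 to 80 degrees to either side of the opening.
- tray: Empty square tray of dark sheet steel, fixed to the table, 110 x 110 mm outside, walls 3 mm thick and 20 high, floor 3 thick. Origin: centre of its underside, at table height; x and y along its sides, z up. An equal tray beside it, holding nuts and bolts, is not meant.

How it is judged:
By the outcome, as a careful person would: the job done as asked, in the order asked, and still so for the second after the job is handed in, with the robot touching nothing.
It also fails if it takes over 58 s, if anything falls off the work surface, if the arm or the gripper's body presses on something with over 40 N, if the wrist force passes 120 N, or if a joint passes its speed limit or range.

ROBOT

A 6-joint arm with a two-finger parallel gripper is mounted at the origin on the work surface. World frame = base frame: x ahead of the robot, y to its left, z up, the work surface at z = 0. Lengths are in m, angles in degrees, forces in N, time in s.
With the tool pointing down it reaches from about 0.325 to 0.775 m from the base axis. Payload 5.5 kg.
Tool frame: the origin (TCP) lies at the centre of the arm's flange, where the gripper is bolted on; the fingertips stand 182 mm ahead of it and the grasp point (between the pads) lies 163 mm ahead of it; z points along the fingers, y is the direction in which the jaws open and shut (so a half turn about z gives the same grasp; the last joint's range is limited). The gripper opens to 88 mm and grips with 3 to 60 N. Pads are 20 mm wide; open, the fingers measure 115 mm over their backs; the gripper's body (75 mm by 178 mm) begins 61 mm behind the grasp point.
Start: joints at [-68.451, 5.22, 70.514, -0, 104.267, -3.249], TCP at [0.252, -0.545, 0.405] pointing down, gripper open.
Joint ranges: [-164.24, 164.24], [-49.07, 125.15], [9.68, 141.18], [-86.29, 266.29], [3.28, 154.24], [-151.56, 151.56]. Speed limits (degrees/s): [147.25, 147.25, 172.46, 180, 180, 180].

INTERFACE

Orientations are given as [roll, pitch, yaw] about the fixed x, y, z axes, in that order (R = Rz(yaw) Ry(pitch) Rx(roll)).
In Python, from station import r gives the robot as it stands. The module is installed in compiled form; this text tells all that it offers. Calls block until the motion is done:
- r.reach(position, orientation): joint-space move of the TCP to a pose.
- r.servo_line(position, rotation=None, speed=0.15): straight line of the TCP; rotation=None keeps the orientation; speed is the mean speed in m/s.
- r.move_joints(angles): joint-space move.
- r.let_go() and r.grab(squeeze=None): open the fingers fully, or close them until they stop; squeeze is the grip in N (None keeps the last).
- r.wait(seconds).
- r.inverse_kinematics(position, orientation): joint angles nearest the present ones, or None.
- r.sense(): the state.
- r.snapshot(name): name is "scene" or "side" or "wrist"; returns a dict with "frame" (400x640x3 uint8, red, green, blue), "fx", "fy", "cx", "cy" (pixels), "dist_coeffs" ([k1, k2, p1, p2, k3] as OpenCV has them; the pictures are not rectified), "R" (3x3) and "t" (3): a world point X has camera coordinates R X + t. Camera axes: x right, y down, z forward; pixel columns grow to the right and rows downward; lengths in m; the calibration is good to about 2 mm. A picture is of the moment at which its call begins. There is no depth.
A pose or a line that the arm cannot do raises r.IKError and nothing moves.
- r.hand_in(): hands the job in, once; it reports no verdict.
The state is a dict: "clock": time; "joints": joint angles; "joint_vel": joint speeds; "joint_torque": joint torques, N m; "tcp_pos": TCP position; "orientation": TCP orientation; "contact_force": force on the tool from outside, world axes, zero at the start; "torque": the same for the moment, N m; "opening": finger opening in m.
Only numpy, scipy, OpenCV 4.12 (cv2) and the standard library are available. Lean on these libraries where they do the work, as an engineer would, in place of code of your own. Each camera call takes 0.05 s, during which the arm holds its last target.

## Working session

There is one attempt and no reset: what is moved stays moved. The work goes in short steps, each a Python script; the robot and the scene stay as the last script left them, time stands still between calls to the robot, and variables do not carry over. Pictures are saved under pics/ and viewed, and the job is handed in when it is done.

```bash
mkdir -p pics; ls; python3 - <<'E'
from station import r
import cv2,pickle
for n in ("scene","side","wrist"):
    s=r.snapshot(n); pickle.dump(s,open(f"pics/{n}0.pkl","wb")); cv2.imwrite(f"pics/{n}0.png",s["frame"][:,:,::-1])
    print(n,s["fx"],s["cx"],s["cy"],s["dist_coeffs"],(-s["R"].T@s["t"]).round(3),s["R"][2].round(2))
print(r.sense())
E
```

```text
pics
scene 472.4827083428299 327.0246103111786 194.78153532522677 [-0.10158617  0.          0.          0.          0.        ] [ 1.041 -0.754  0.734] [-0.47  0.66 -0.58]
side 437.60782529259365 322.40373460940964 204.16403764961638 [-0.07158039  0.          0.          0.          0.        ] [-0.086  0.515  0.765] [ 0.59 -0.53 -0.6 ]
wrist 300.0075210583042 319.60470605423376 197.45970447109835 [0.01015928 0.         0.         0.         0.        ] [ 0.319 -0.515  0.385] [-0.24 -0.11 -0.96]
{'clock': 0.15, 'joints': array([-6.84511246e+01,  5.25460793e+00,  7.05657928e+01,  2.41983277e-03,
        1.04266360e+02, -3.24822260e+00]), 'joint_vel': array([-0.00229146, -0.11035235, -0.15414442, -0.07816849, -0.07480121,
       -0.02803816]), 'joint_torque': array([ 5.62791865e-04, -4.47045207e+01, -4.06908846e+01,  6.98090368e-02,
        2.74623261e-02, -1.21867129e-04]), 'tcp_pos': array([ 0.25167283, -0.54472652,  0.40375404]), 'orientation': array([-1.79913512e+02, -7.25834392e-03,  2.47976871e+01]), 'contact_force': array([-0.56682374,  0.28678737,  0.30888614]), 'torque': array([0.02023392, 0.03077854, 0.01548546]), 'opening': 0.08787317915935}
```

View pics/scene0.png

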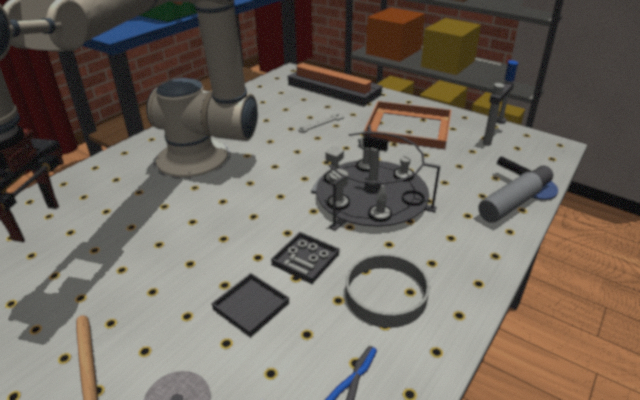

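View pics/side0.png

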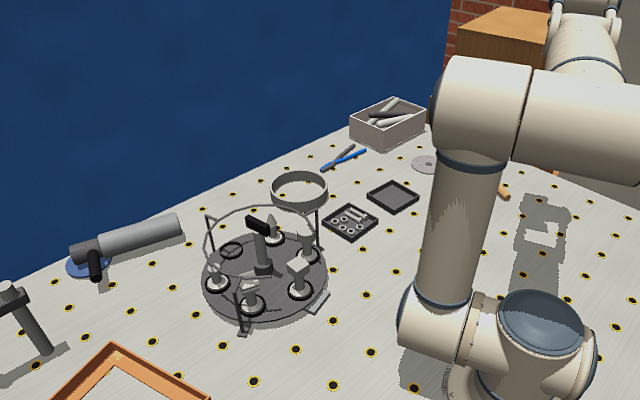

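View pics/wrist0.png

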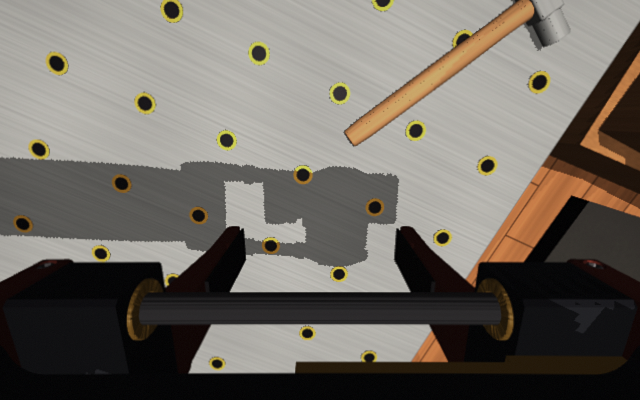

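```bash
cat > h.py <<'E'
import numpy as np,cv2,pickle
def load(n): return pickle.load(open(f"pics/{n}.pkl","rb"))
def K(s): return np.array([[s["fx"],0,s["cx"]],[0,s["fy"],s["cy"]],[0,0,1]])
def ray(s,uv):
    p=cv2.undistortPoints(np.float64(uv).reshape(-1,1,2),K(s),np.float64(s["dist_coeffs"])).reshape(-1,2)
    d=np.c_[p,np.ones(len(p))]@s["R"]; return -s["R"].T@s["t"],d
def onz(s,uv,z):
    c,d=ray(s,uv); return c+d*((z-c[2])/d[:,2])[:,None]
def proj(s,X):
    return cv2.projectPoints(np.float64(X).reshape(-1,1,3),cv2.Rodrigues(s["R"])[0],np.float64(s["t"]),K(s),np.float64(s["dist_coeffs"]))[0].reshape(-1,2)
def tri(s1,u1,s2,u2):
    A=np.zeros((3,3));b=np.zeros(3);L=[]
    for s,u in((s1,u1),(s2,u2)):
        c,d=ray(s,[u]);d=d[0]/np.linalg.norm(d[0]);P=np.eye(3)-np.outer(d,d);A+=P;b+=P@c;L.append((P,c))
    X=np.linalg.solve(A,b);return X,[np.linalg.norm(P@(X-c)) for P,c in L]
E
python3 - <<'E'
from h import *
for n,(x,y,w,h) in dict(scene0=(300,120,150,120),side0=(190,195,150,150)).items():
    f=load(n)["frame"][y:y+h,x:x+w,::-1]; k=min(800//w,600//h); cv2.imwrite(f"pics/{n}_crop.png",cv2.resize(f,None,fx=k,fy=k,interpolation=cv2.INTER_CUBIC)); print(k)
E
```

```text
5
4
```

View pics/scene0_crop.png

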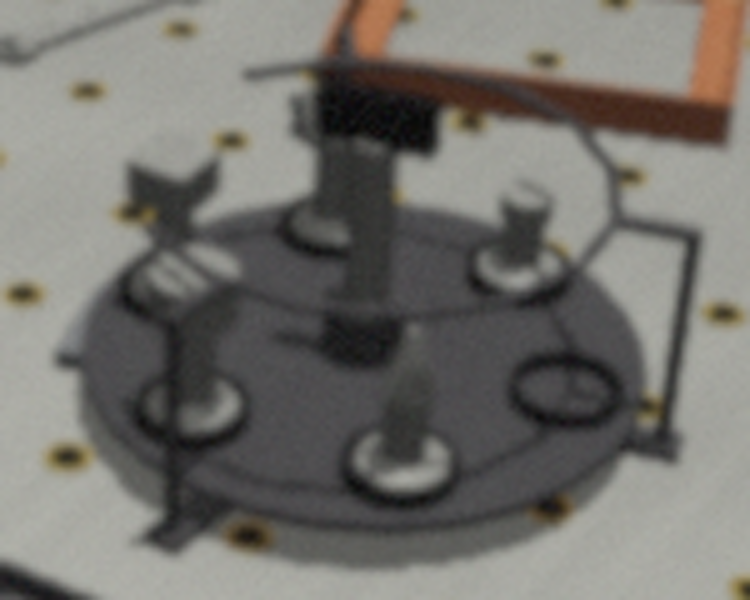

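View pics/side0_crop.png

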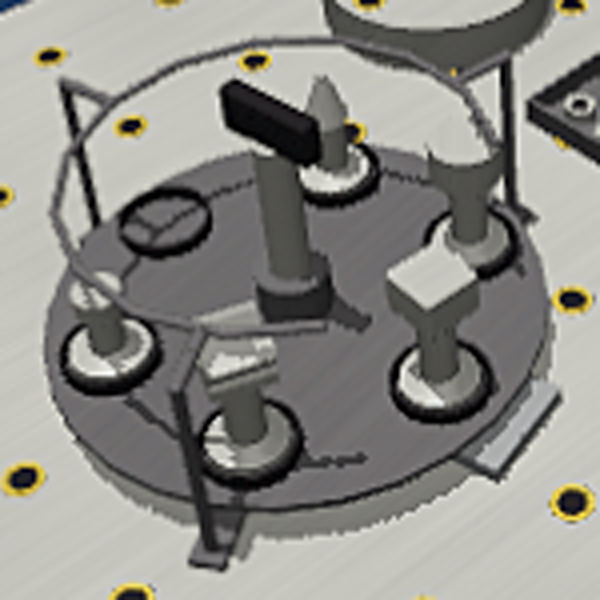

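The wanted rest is at about (306,235) in side and (338,178) in scene. It sits one pocket from the opening, which faces lower right in the side view, where the tab is at about (317,303). Next I measure the handle, rest, ring ends and trays.

```bash
python3 - <<'E'
from h import *
S,D=load("scene0"),load("side0")
def blk(s,x0,y0,x1,y1,t):
    m=(s["frame"].max(2)<t).astype(np.uint8); mm=np.zeros_like(m); mm[y0:y1,x0:x1]=m[y0:y1,x0:x1]
    n,l,st,c=cv2.connectedComponentsWithStats(mm); i=1+st[1:,4].argmax(); return (l==i).astype(np.uint8),c[i],st[i]
ms,cs,ss=blk(S,355,125,395,160,45); md,cd,sd=blk(D,240,210,275,240,45)
print(cs,ss,cd,sd)
X,e=tri(S,cs,D,cd); print("handle",X,e)
c=X.copy()
for n,uv in dict(ringendA=(190+325/4,195+325/4),ringendB=(190+492/4,195+150/4)).items():
    p=onz(D,[uv],0.130)[0]; v=p-c; print(n,p,np.hypot(v[0],v[1]),np.degrees(np.arctan2(v[1],v[0])))
for n,uv in dict(ringendA=(300+245/5,120+75/5),ringendB=(300+190/5,120+255/5)).items():
    p=onz(S,[uv],0.130)[0]; v=p-c; print("sc",n,p,np.hypot(v[0],v[1]),np.degrees(np.arctan2(v[1],v[0])))
p=onz(D,[(190+510/4,195+430/4)],0.01)[0]; v=p-c; print("tab",p,np.hypot(v[0],v[1]),np.degrees(np.arctan2(v[1],v[0])))
for n,uv in dict(want=(470,243),sq=(440,382),V=(248,440),small=(110,353),empty=(165,220),cone=(335,170)).items():
    p=onz(D,[(190+uv[0]/4,195+uv[1]/4)],0.038)[0]; v=p-c; print(n,p,np.hypot(v[0],v[1]),np.degrees(np.arctan2(v[1],v[0])))
for n,uv in dict(want=(192,407),sq=(185,280),cone=(402,465),small=(520,268),empty=(567,388)).items():
    p=onz(S,[(300+uv[0]/5,120+uv[1]/5)],0.038)[0]; v=p-c; print("sc",n,p,np.hypot(v[0],v[1]),np.degrees(np.arctan2(v[1],v[0])))
# trays
for n,s,box in(("S",S,(200,265,300,345)),("D",D,(355,170,430,225))):
    f=s["frame"]; x0,y0,x1,y1=box; m=np.zeros(f.shape[:2],np.uint8); m[y0:y1,x0:x1]=(f[y0:y1,x0:x1].max(2)<110)
    k,l,st,cc=cv2.connectedComponentsWithStats(m); i=1+st[1:,4].argmax(); q=cv2.convexHull(cv2.findContours((l==i).astype(np.uint8),0,1)[0][0])
    pts=onz(s,q.reshape(-1,2),0.02)[:,:2].astype(np.float32); print("tray",n,st[i],cv2.minAreaRect(pts), cc[i], onz(s,[cc[i]],0.005))
E
```

```text
[374.74144487 142.23954373] [364 134  24  16 263] [257.57425743 225.48514851] [245 215  26  22 303]
handle [0.54814239 0.13648691 0.1658063 ] [np.float64(0.00122520928878965), np.float64(0.001225209288789499)]
ringendA [0.4369784  0.18730521 0.13      ] 0.12222901616141993 155.43262680097354
ringendB [0.47860073 0.03876753 0.13      ] 0.11993797991338469 -125.43742626481928
sc ringendA [0.44141489 0.18814657 0.13      ] 0.11857267659111477 154.17147686906853
sc ringendB [0.51755827 0.024771   0.13      ] 0.11582673890912286 -105.31055014284858
tab [0.40135516 0.09980432 0.01      ] 0.1513013694867296 -165.96897937853566
want [0.50615207 0.03591617 0.038     ] 0.10898468677849116 -112.66152622849178
sq [0.43489199 0.1202118  0.038     ] 0.11441386701766704 -171.8220679072797
V [0.47435363 0.22109726 0.038     ] 0.11226617096971 131.0917153058893
small [0.57944429 0.24134375 0.038     ] 0.10942927464880955 73.37856704215527
empty [0.65064702 0.15744499 0.038     ] 0.10462523721742567 11.555422798554254
cone [0.61485957 0.05371103 0.038     ] 0.10631570350177723 -51.131262251452
sc want [0.51705748 0.02913329 0.038     ] 0.11176346309805485 -106.14870302428147
sc sq [0.44951489 0.12139498 0.038     ] 0.09977549860209307 -171.30011455872997
sc cone [0.62581127 0.04868798 0.038     ] 0.11722246606000195 -48.503313350268016
sc small [0.59054641 0.23591316 0.038     ] 0.10809107332980691 66.90237644719738
sc empty [0.66193965 0.15128584 0.038     ] 0.11475549555310544 7.409530578363406
tray S [ 212  274   77   63 2728] ((0.551842212677002, -0.33062389492988586), (0.1182384118437767, 0.12053848803043365), 86.67185974121094) [250.08687683 304.34970674] [[ 0.54406043 -0.32461917  0.005     ]]
tray D [367 180  53  35 566] ((0.5355464220046997, -0.3151089549064636), (0.12566931545734406, 0.12373490631580353), 86.85408782958984) [392.75088339 197.07243816] [[ 0.54537994 -0.32923869  0.005     ]]
```

Handle axis is (0.548, 0.1365, 0.166), which matches the 165 mm given. The opening is at about −165.5° and the rest at about −110°, so the turn is about −55°. I'll confirm this from above with the wrist camera.

```bash
python3 - <<'E'
from station import r
from h import *
for z in (0.52,0.5,.47,0.45):
    q=r.inverse_kinematics([0.40,0.1365,z],[180,0,0])
    if q is not None: break
print(z,q)
r.reach([0.40,0.1365,z],[180,0,0])
s=r.snapshot("wrist"); pickle.dump(s,open("pics/w1.pkl","wb")); cv2.imwrite("pics/w1.png",s["frame"][:,:,::-1]); print(r.sense()["clock"],-s["R"].T@s["t"])
print(proj(s,[[.548,.1365,.165],[.506,.033,.1],[.4415,.109,.0]]))
E
```

```text
0.52 [ 1.42280631e+01 -1.83626076e+01  8.03760240e+01 -2.54444375e-14
  1.17986584e+02  1.04228063e+02]
2.7083 [0.47392191 0.13539134 0.50082828]
[[318.52118615  37.57728127]
 [401.20730684  87.2144055 ]
 [335.8345919  134.50186443]]
```

View pics/w1.png

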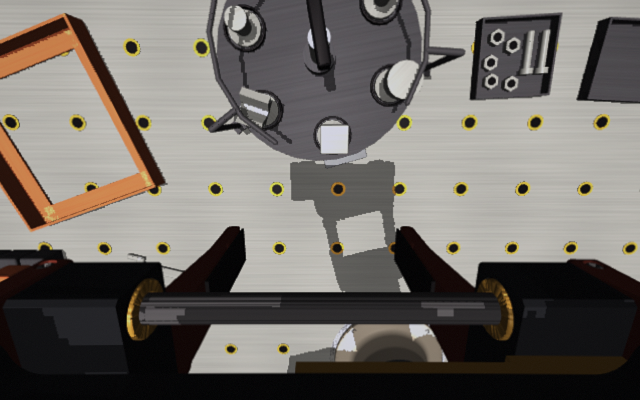

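```bash
python3 - <<'E'
from h import *
f=load("w1")["frame"][0:180,195:475,::-1]; cv2.imwrite("pics/w1c.png",cv2.resize(f,None,fx=2.8,fy=2.8,interpolation=cv2.INTER_CUBIC))
f=load("side0")["frame"][205:250,230:290,::-1]; cv2.imwrite("pics/s0h.png",cv2.resize(f,None,fx=10,fy=10,interpolation=cv2.INTER_CUBIC))
E
```

```text
(no output)
```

View pics/w1c.png

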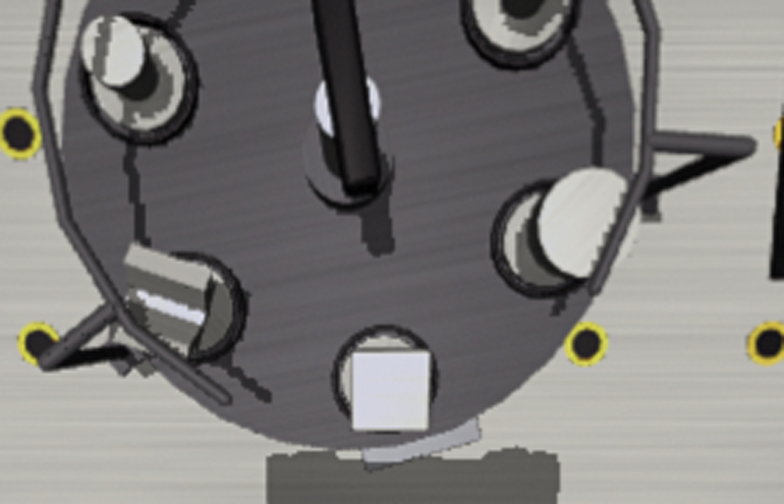

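View pics/s0h.png

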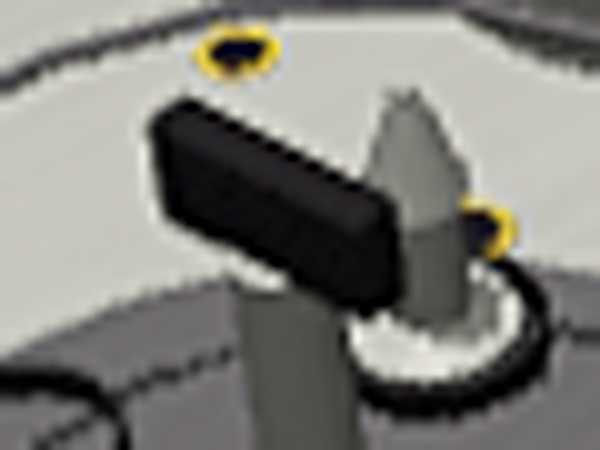

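```bash
python3 - <<'E'
from h import *
W,D=load("w1"),load("side0"); c=np.array([.548,.1365])
w=lambda u:(195+u[0]/2.8-.3,u[1]/2.8-.3); d=lambda u:(230+u[0]/10,205+u[1]/10)
def A(p,q): v=q-p; return np.degrees(np.arctan2(v[1],v[0]))
for a,b,z in(((345,190),(313,0),.18),((382,180),(352,0),.18)):
    p=onz(W,[w(a),w(b)],z); print("bar w",p[:,:2],A(p[0],p[1]))
for a,b in(((400,200),(185,100)),((365,215),(155,125))):
    p=onz(D,[d(a),d(b)],.18); print("bar d",p[:,:2],A(p[0],p[1]),np.linalg.norm(p[0]-p[1]))
for n,u,z in(("want",(547,238),.038),("sq",(385,378),.038),("V",(190,307),.038),("small",(140,80),.038),("headtop",(585,222),.116),("endA",(228,400),.13),("endB",(595,290),.13),("tab",(422,443),.02)):
    p=onz(W,[w(u)],z)[0]; v=p[:2]-c; print(n,p,np.hypot(*v),np.degrees(np.arctan2(v[1],v[0])))
E
```

```text
bar w [[0.5180182  0.13710467]
 [0.57650731 0.1476334 ]] 10.20463064891203
bar w [[0.52125301 0.12406729]
 [0.576496   0.13461668]] 10.811230427301963
bar d [[0.51484708 0.12516024]
 [0.57452464 0.13820289]] 12.328259188695025 0.06108618130645236
bar d [[0.51604157 0.13343713]
 [0.57189732 0.14790471]] 14.521437017615373 0.05769900764978068
want [0.51442489 0.03352786 0.038     ] 0.10830766421866182 -108.05908150425988
sq [0.44367293 0.1164956  0.038     ] 0.10622764776850868 -169.1454590498996
V [0.48048626 0.21986699 0.038     ] 0.10727609173398836 129.00186029542735
small [0.58754179 0.23874306 0.038     ] 0.10962297306193394 68.85637081969374
headtop [0.51396295 0.03487719 0.116     ] 0.10717143147900461 -108.51751088568949
endA [0.44034258 0.18857746 0.13      ] 0.11959173241000208 154.18540798264212
endB [0.48580783 0.03230566 0.13      ] 0.12134383798844907 -120.83239498803286
tab [0.40596335 0.09418337 0.02      ] 0.1482062977980497 -163.4097542825579
```

```bash
python3 - <<'E'
from station import r
from h import *
x,y=.548,.1365
r.reach([x,y,.42],[180,0,-169]); print(r.sense()["clock"],r.sense()["joints"].round(1))
r.servo_line([x,y,.330],speed=.12); print(r.sense()["contact_force"])
r.grab(15); s=r.sense(); print(s["clock"],s["opening"],s["contact_force"],s["torque"],s["tcp_pos"],s["orientation"])
for a in range(1,7):
    r.reach([x,y,.330],[180,0,-169-54.5*a/6]); s=r.sense(); print(s["clock"],s["opening"],s["contact_force"].round(1),s["torque"].round(2))
for n in("side","scene"):
    s=r.snapshot(n); pickle.dump(s,open(f"pics/{n}2.pkl","wb")); cv2.imwrite(f"pics/{n}2.png",s["frame"][:,:,::-1])
f=load("side2")["frame"][180:350,180:380,::-1]; cv2.imwrite("pics/side2c.png",cv2.resize(f,None,fx=3.5,fy=3.5))
E
```

```text
5.5583 [ 10.5  -0.   74.4  -0.  105.7 -90.4]
[ 0.10364387 -0.0834407  -0.16816597]
7.475 0.023027539906502525 [ 0.65215146 -0.1479856   0.21400876] [ 0.05779246 -0.14860212  0.00064598] [0.54800618 0.13650749 0.32994842] [-1.79999579e+02 -2.19541625e-03 -1.68999690e+02]
7.75 0.0230467320752189 [-2.6  2.3  0.9] [ 0.37  0.25 -0.13]
8.025 0.023269766437123272 [-1.1  3.6  1.5] [ 0.88  0.1  -0.11]
8.3 0.023158300744394223 [ 6.3  5.  -0.4] [ 0.97 -1.   -0.1 ]
8.575 0.023074939313363706 [ 8.2  4.3 -3.7] [ 0.86 -1.64 -0.28]
8.85 0.023068163795885117 [ 8.7  4.3 -2.4] [ 0.78 -1.8  -0.3 ]
9.125 0.02263533443507507 [ 9.8  3.5 -2.7] [ 0.43 -2.12 -0.23]
```

View pics/side2c.png

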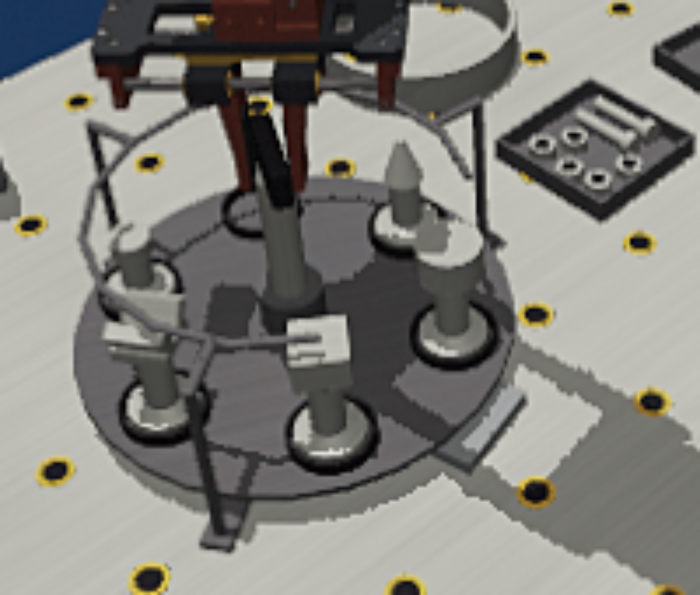

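```bash
python3 - <<'E'
from h import *
D=load("side2"); c=np.array([.548,.1365])
for n,u,z in(("want",(455,333),.038),("sq",(332,430),.038),("V",(160,403),.038),("barN",(280,190),.18),("barF",(258,112),.18)):
    p=onz(D,[(180+u[0]/3.5,180+u[1]/3.5)],z)[0]; v=p[:2]-c; print(n,p,np.hypot(*v),np.degrees(np.arctan2(v[1],v[0])))
f=D["frame"][180:245,200:280,::-1]; cv2.imwrite("pics/side2h.png",cv2.resize(f,None,fx=9,fy=9))
f=load("scene2")["frame"][100:230,290:460,::-1]; cv2.imwrite("pics/scene2h.png",cv2.resize(f,None,fx=4.5,fy=4.5))
E
```

```text
want [0.45436386 0.07370058 0.038     ] 0.11274526233354489 -146.1512328256125
sq [0.44539069 0.18191054 0.038     ] 0.1122086819805132 156.12784524025187
V [0.53669206 0.24707742 0.038     ] 0.11115410635569495 95.83892095964245
barN [0.50538454 0.1580736  0.18      ] 0.04776502385844821 153.1496947811788
barF [0.57524832 0.12383173 0.18      ] 0.030049229807092227 -24.934631220877257
```

View pics/side2h.png

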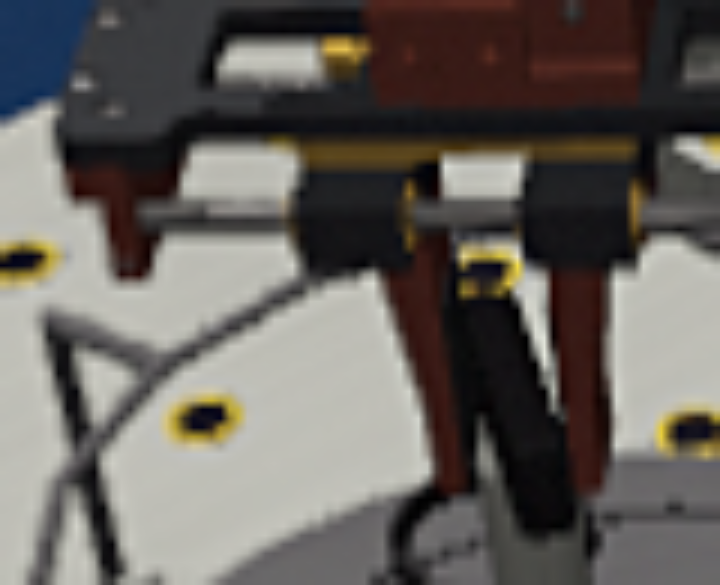

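View pics/scene2h.png

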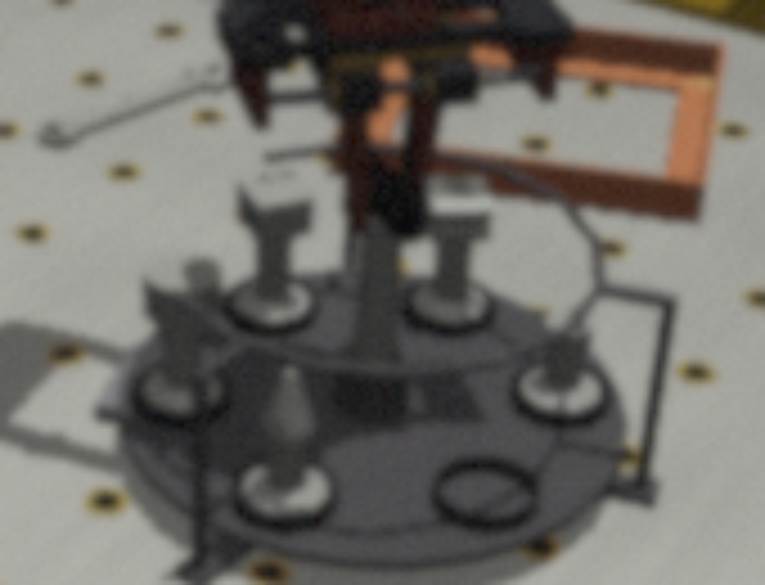

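The carousel turned only about 35°, so the bar is lagging inside the fingers. The 23 mm opening shows the fingers weren't fully closed on the 14 mm bar. I'll squeeze again harder and check.

```bash
python3 - <<'E'
from station import r
from h import *
r.grab(30); s=r.sense(); print(s["clock"],s["opening"],s["contact_force"].round(1),s["torque"].round(2))
r.wait(.3); s=r.sense(); print(s["clock"],s["opening"],s["contact_force"].round(1),s["torque"].round(2))
s=r.snapshot("side"); pickle.dump(s,open("pics/side3.pkl","wb"))
f=s["frame"][180:350,180:380,::-1]; cv2.imwrite("pics/side3c.png",cv2.resize(f,None,fx=3.5,fy=3.5))
E
```

```text
9.4417 0.02253201013782872 [10.6  2.6 -2.8] [ 0.61 -2.02 -0.01]
9.7417 0.022294601522624812 [ 9.9  3.  -3.8] [ 0.56 -2.04  0.03]
```

View pics/side3c.png

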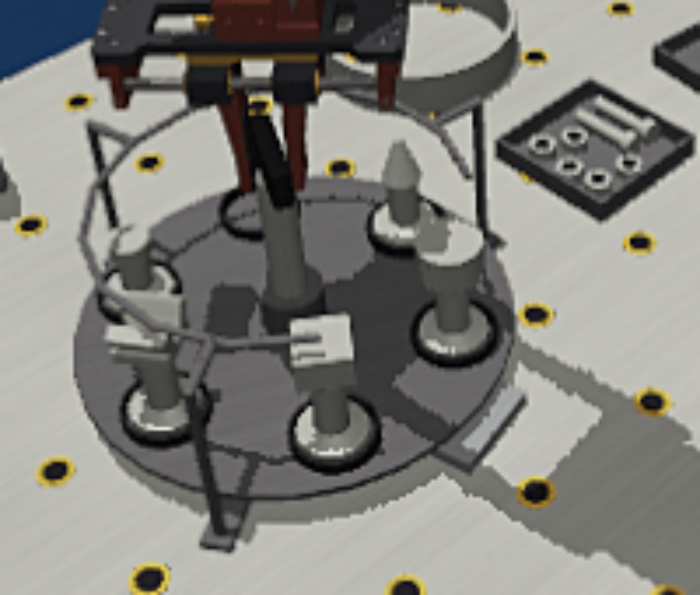

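The fingertips at z = 0.148 were gripping the ~22 mm shaft just below the bar, which starts at 0.150. The wanted rest is now at about −144.5° and the bar at about −24.5°. I'll release, go higher and regrip the bar itself.

```bash
python3 - <<'E'
from station import r
from h import *
x,y=.548,.1365
r.let_go(); r.servo_line([x,y,.345],speed=.1)
r.reach([x,y,.345],[180,0,-204.5])
r.servo_line([x,y,.340],speed=.05)
r.grab(20); s=r.sense(); print(s["clock"],s["opening"],s["contact_force"].round(1),s["torque"].round(2))
s=r.snapshot("side"); pickle.dump(s,open("pics/side4.pkl","wb"))
D=s
f=s["frame"][180:350,180:380,::-1]; cv2.imwrite("pics/side4c.png",cv2.resize(f,None,fx=3.5,fy=3.5))
E
```

```text
12.9833 0.013991353928431033 [ 2.8  5.2 -1.4] [ 0.65 -0.66 -0.02]
```

View pics/side4c.png

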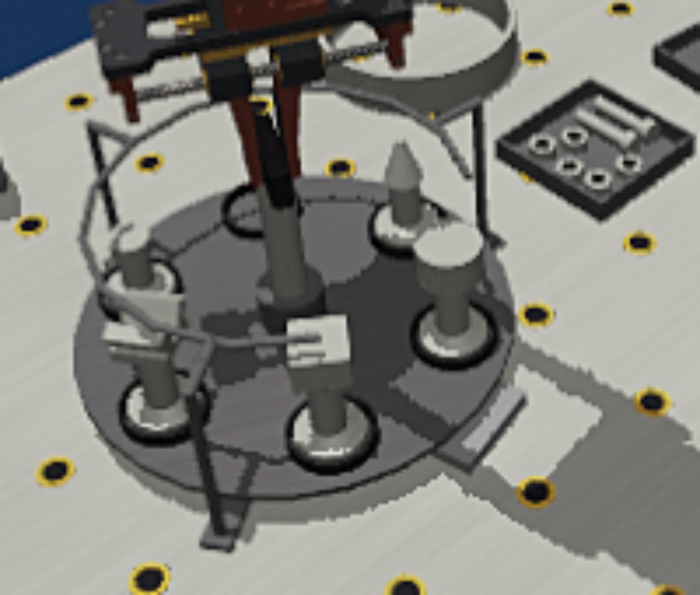

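The opening now reads 14.0 mm, a proper grip on the bar. Turning the remaining −19.3°.

```bash
python3 - <<'E'
from station import r
from h import *
x,y=.548,.1365
for a in (1,2): r.reach([x,y,.340],[180,0,-204.5-19.3*a/2])
s=r.sense(); print(s["clock"],s["opening"],s["contact_force"].round(1),s["torque"].round(2))
r.let_go(); r.servo_line([x,y,.40],speed=.15)
# view rest and opening from above/behind: camera to the robot side
r.reach([.36,.085,.45],[180,0,16]); print(r.sense()["clock"])
for n in("side","wrist"):
    s=r.snapshot(n); pickle.dump(s,open(f"pics/{n}5.pkl","wb"))
f=load("side5")["frame"][180:350,180:380,::-1]; cv2.imwrite("pics/side5c.png",cv2.resize(f,None,fx=3.5,fy=3.5))
cv2.imwrite("pics/wrist5.png",cv2.resize(load("wrist5")["frame"][:200,160:480,::-1],None,fx=2.5,fy=2.5))
E
```

```text
13.6 0.01423193521130444 [ 6.9  6.1 -3.1] [ 1.07 -1.19 -0.44]
17.1333
```

View pics/side5c.png

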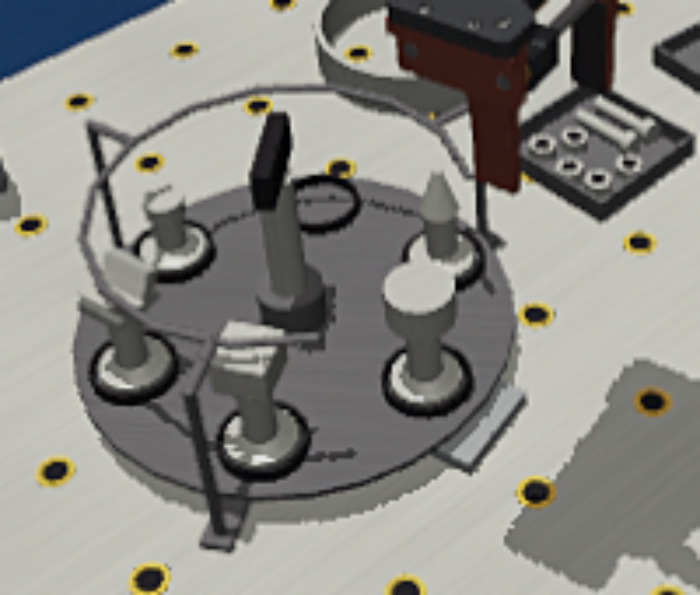

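View pics/wrist5.png

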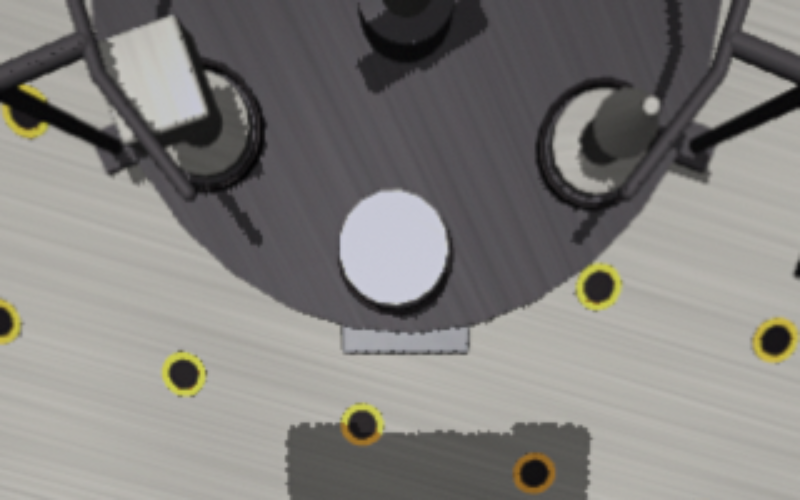

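```bash
python3 - <<'E'
from h import *
W,D=load("wrist5"),load("side5"); c=np.array([.548,.1365])
def rep(n,p): v=p[:2]-c; print(n,p.round(4),np.hypot(*v).round(4),np.degrees(np.arctan2(v[1],v[0])).round(1))
f=W["frame"]; m=np.zeros(f.shape[:2],np.uint8); m[70:126,290:345]=(f[70:126,290:345].min(2)>165)
k,l,st,cc=cv2.connectedComponentsWithStats(m); i=1+st[1:,4].argmax(); print(st[i],cc[i]); rep("headW",onz(W,[cc[i]],.116)[0])
g=onz(W,[(cc[i][0]-st[i][2]/2,cc[i][1]),(cc[i][0]+st[i][2]/2,cc[i][1])],.116); print("dia",np.linalg.norm(g[0]-g[1]))
w=lambda u:(160+u[0]/2.5,u[1]/2.5)
for n,u,z in(("endA",(192,195),.13),("endB",(628,195),.13),("tab",(405,338),.02)): rep(n,onz(W,[w(u)],z)[0])
d=lambda u:(180+u[0]/3.5,180+u[1]/3.5)
rep("headD",onz(D,[d((420,289))],.116)[0]); rep("footD",onz(D,[d((427,382))],.038)[0])
print("tri",tri(W,cc[i],D,d((420,289))))
E
```

```text
[ 296   76   43   46 1516] [316.88720317  98.40831135]
headW [0.4444 0.1114 0.116 ] 0.1066 -166.4
dia 0.042828014351883895
endA [0.4405 0.188  0.13  ] 0.1192 154.4
endB [0.4854 0.0314 0.13  ] 0.1223 -120.8
tab [0.4053 0.0941 0.02  ] 0.1489 -163.4
headD [0.438  0.1122 0.116 ] 0.1127 -167.6
footD [0.4349 0.1145 0.038 ] 0.1153 -169.0
tri (array([0.44351944, 0.11020505, 0.11061798]), [np.float64(0.0017550114769204978), np.float64(0.0017550114769205106)])
```

The rest is at about −166.5° and the opening's middle at about −163.4° (ring ends and tab agree). There's time to trim the 3°.

```bash
python3 - <<'E'
from station import r
from h import *
x,y=.548,.1365
r.reach([x,y,.39],[180,0,-223.8])
r.servo_line([x,y,.340],speed=.12)
r.grab(20); s=r.sense(); print(s["clock"],s["opening"])
r.reach([x,y,.340],[180,0,-220.3])
r.let_go(); r.servo_line([x,y,.40],speed=.15)
r.reach([.36,.085,.45],[180,0,16.5]); print(r.sense()["clock"])
W=r.snapshot("wrist"); pickle.dump(W,open("pics/wrist6.pkl","wb")); cv2.imwrite("pics/wrist6.png",W["frame"][:,:,::-1])
c=np.array([.548,.1365])
f=W["frame"]; m=np.zeros(f.shape[:2],np.uint8); m[60:130,280:355]=(f[60:130,280:355].min(2)>165)
k,l,st,cc=cv2.connectedComponentsWithStats(m); i=1+st[1:,4].argmax(); p=onz(W,[cc[i]],.116)[0]; v=p[:2]-c
print(st[i],p,np.hypot(*v),np.degrees(np.arctan2(v[1],v[0])))
E
```

```text
20.775 0.013769441645844885
24.6
[ 306   76   43   46 1512] [0.44687435 0.10285043 0.116     ] 0.10657716297633317 -161.5951318560099
```

View pics/wrist6.png

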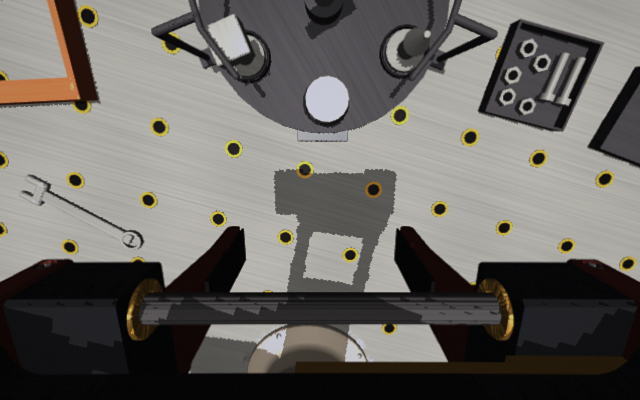

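The rest is now at −161.6°, within 2° of the opening's middle. Next: grip the head with the jaws tangential, and lift.

```bash
python3 - <<'E'
from station import r
from h import *
x,y=.4455,.1030
r.reach([x,y,.34],[180,0,18])
r.servo_line([x,y,.266],speed=.1); print(r.sense()["contact_force"])
r.grab(30); s=r.sense(); print(s["clock"],s["opening"],s["contact_force"].round(1))
r.servo_line([x,y,.29],speed=.06); s=r.sense(); print(s["opening"],s["contact_force"].round(1))
r.servo_line([x,y,.44],speed=.15); s=r.sense(); print(s["clock"],s["opening"],s["contact_force"].round(1),s["torque"].round(2))
for n in("side","scene"):
    s=r.snapshot(n); pickle.dump(s,open(f"pics/{n}7.pkl","wb")); 
cv2.imwrite("pics/side7.png",load("side7")["frame"][:,:,::-1])
E
```

```text
[-0.44783594 -0.61412707  1.05191312]
26.925 0.042714790524778154 [0.2 0.6 0.1]
0.0423490838398201 [-0.1 -1.1 -4.4]
28.625 0.042508133739578985 [ 0.4  0.3 -4.1] [0.04 0.   0.03]
```

View pics/side7.png

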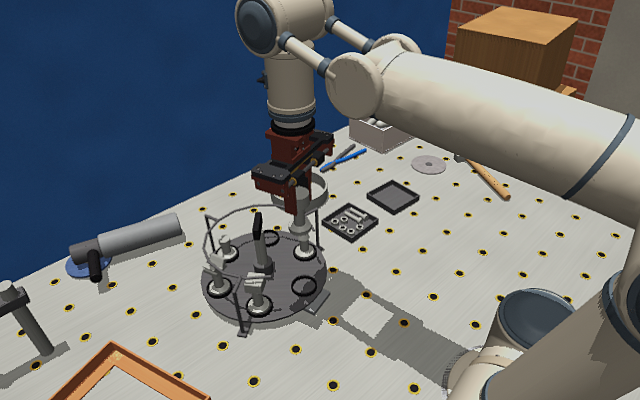

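Lifted: 4.2 N, about 0.43 kg. Next I view the tray from above.

```bash
python3 - <<'E'
from station import r
from h import *
r.reach([.41,-.23,.44],[180,0,-30]); print(r.sense()["clock"],r.sense()["opening"])
s=r.snapshot("wrist"); pickle.dump(s,open("pics/w8.pkl","wb")); cv2.imwrite("pics/w8.png",s["frame"][:,:,::-1])
print(proj(s,[.545,-.325,.0]))
E
```

```text
29.9917 0.042721888789812194
[[332.14938036  39.62034445]]
```

View pics/w8.png

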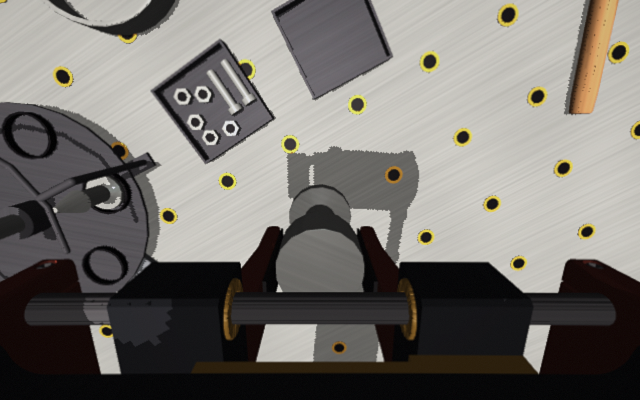

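```bash
python3 - <<'E'
from h import *
W=load("w8"); p=onz(W,[(273,14),(315,99),(393,56)],.02); print(p,np.linalg.norm(p[0]-p[1]),np.linalg.norm(p[2]-p[1]),(p[0]+p[2])/2)
for n in("scene0","side0"):
    s=load(n);f=s["frame"]; x,y,w,h=(205,265,90,75) if n[1]=="c" else (355,170,75,55)
    cv2.imwrite(f"pics/{n}t.png",cv2.resize(f[y:y+h,x:x+w,::-1],None,fx=8,fy=8,interpolation=cv2.INTER_CUBIC))
E
```

```text
[[ 0.60028296 -0.27493863  0.02      ]
 [ 0.49316772 -0.27010817  0.02      ]
 [ 0.48865858 -0.37784603  0.02      ]] 0.10722409428635707 0.10783218125046941 [ 0.54447077 -0.32639233  0.02      ]
```

View pics/side0t.png

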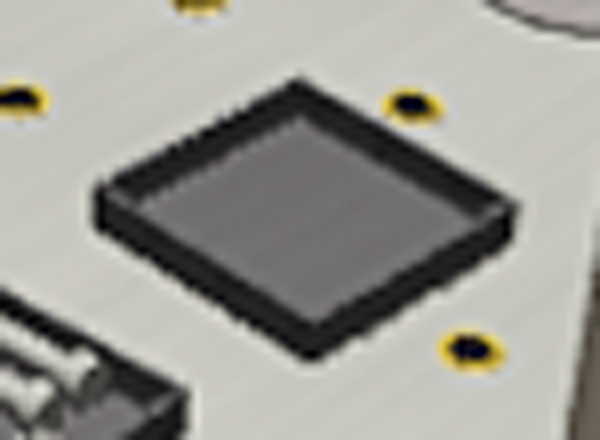

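View pics/scene0t.png

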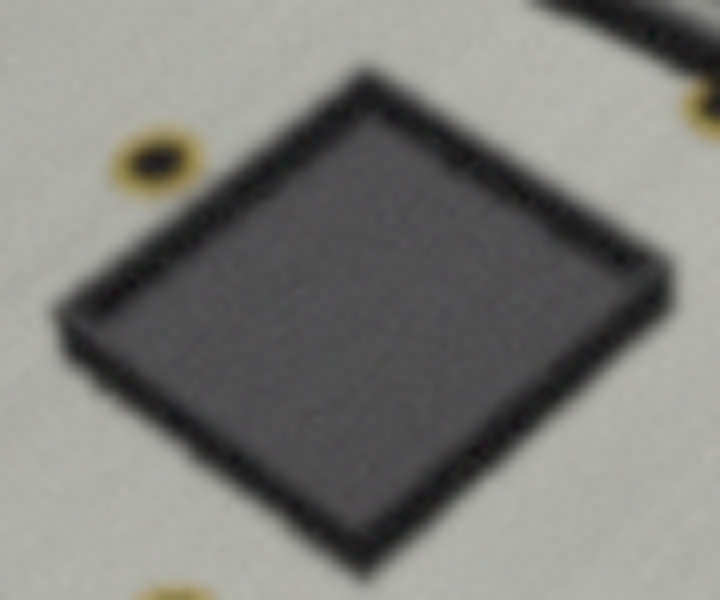

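All three views agree on the tray centre: (0.5445, −0.326). Lowering with force checks.

```bash
python3 - <<'E'
from station import r
from h import *
x,y=.5445,-.326
r.reach([x,y,.36],[180,0,-30]); r.servo_line([x,y,.255],speed=.12)
s=r.snapshot("side"); pickle.dump(s,open("pics/side9.pkl","wb")); cv2.imwrite("pics/side9.png",cv2.resize(s["frame"][80:240,330:490,::-1],None,fx=3.7,fy=3.7))
r.servo_line([x,y,.244],speed=.04); f0=r.sense()["contact_force"][2]
print(r.sense()["clock"],f0)
for k in range(1,8):
    z=.244-.0008*k; r.servo_line([x,y,z],speed=.01); s=r.sense(); print(z,s["contact_force"].round(2),s["clock"])
    if s["contact_force"][2]-f0>3: break
E
```

```text
32.3 -4.170836113162534
0.2432 [-0.56 -0.24 -3.64] 32.55
0.2424 [ 0.67  0.09 -3.69] 32.8
0.24159999999999998 [ 0.3   0.48 -3.94] 33.05
0.2408 [-0.17  0.8  -1.61] 33.3
0.24 [-1.47  0.93  2.96] 33.55
```

View pics/side9.png

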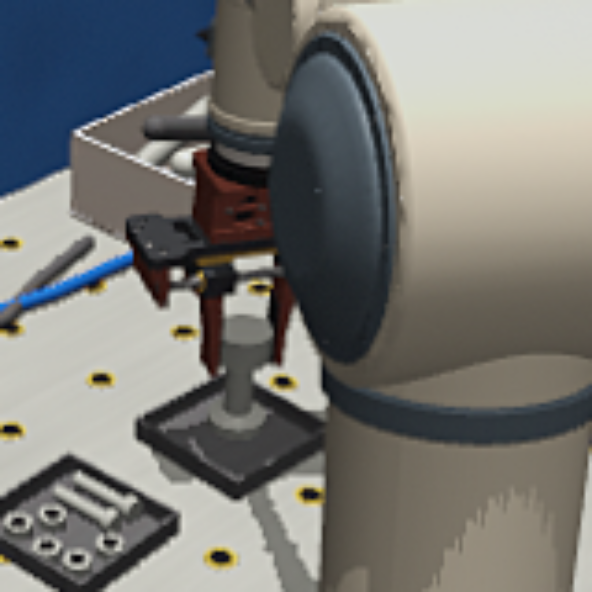

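Contact came at z ≈ 0.241, as predicted, with the rest upright over the tray. Now I release, retreat and check.

```bash
python3 - <<'E'
from station import r
from h import *
x,y=.5445,-.326
r.let_go(); r.servo_line([x,y,.36],speed=.12); r.reach([.42,-.22,.42],[180,0,-30]); r.wait(.3)
s=r.sense(); print(s["clock"],s["contact_force"].round(2),s["opening"])
for n in("scene","side","wrist"):
    s=r.snapshot(n); pickle.dump(s,open(f"pics/{n}10.pkl","wb"))
a=cv2.resize(load("scene10")["frame"][230:350,190:310,::-1],(400,400)); b=cv2.resize(load("wrist10")["frame"][0:120,260:380,::-1],(400,400))
cv2.imwrite("pics/fin.png",np.hstack([a,b])); cv2.imwrite("pics/scene10.png",load("scene10")["frame"][:,:,::-1])
E
```

```text
36.575 [ 0.8  -0.19 -0.24] 0.08791526826718297
```

View pics/fin.png

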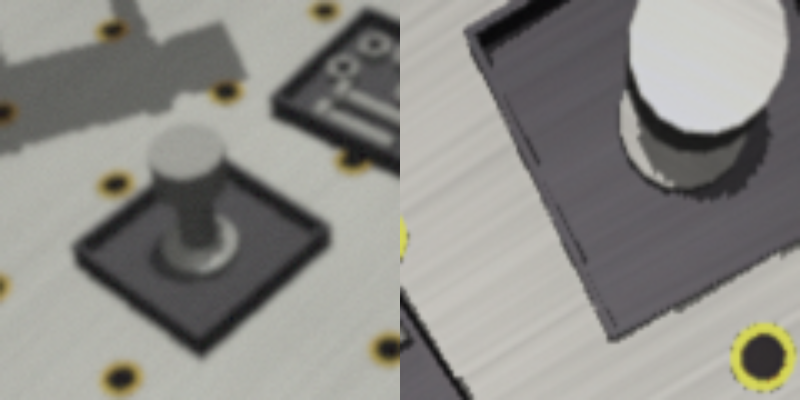

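View pics/scene10.png

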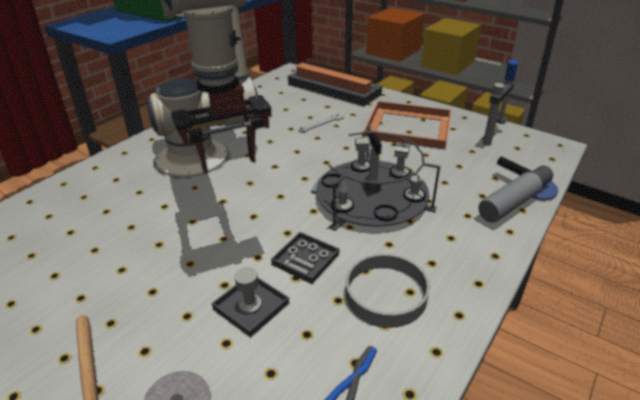

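```bash
python3 - <<'E'
from station import r
from h import *
S=load("scene10"); print(onz(S,[(190+200*.3,230+243*.3)],.013), onz(S,[(190+187*.3,230+152*.3)],.091))
r.hand_in()
E
```

```text
[[ 0.54678592 -0.32662149  0.013     ]] [[ 0.54786239 -0.3269753   0.091     ]]
the job is handed in; nothing more can be done
```

I turned the carousel by its bar handle until the tall flat-headed rest stood at the guard opening. I then lifted it straight out, set it down in the empty tray, let go, backed off and handed in. The clock was at about 36.6 s, and the call gives no verdict.

**Last checks**
- **At the opening:** before lifting, the rest was at −161.6° against −163.4° for the opening's middle, so within about 2°. The side view was less certain, reading the opening 2–4° further round.
- **In the tray:** foot at (0.547, −0.327) and head at (0.548, −0.327), so it stands upright. That is about 3 mm from the measured tray centre (0.5445, −0.326).
- **Robot clear:** the gripper was fully open and away, with no more than 0.8 N on the tool.
- **Other items:** all five rests stand in the carousel in the final picture, and nothing looks displaced or fallen.

**What went wrong on the way**
- **First grip:** the fingertips closed on the 22 mm shaft under the handle, with the opening at 23 mm instead of 14 mm. The plate turned only about 35°. I gripped the bar again higher up, at 14.0 mm, and finished the turn.
- **Trim:** I corrected the carousel once more by a few degrees. The rest moved about 4.8° for a 3.5° command.

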